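Load the glazing caddy in coating order

ROBOT

A 6-joint arm with a two-finger parallel gripper is mounted at the origin on the work surface; the furniture and walls round the work are solid. World frame = base frame: x ahead of the robot, y to its left, z up, the work surface at z = 0. Lengths are in m, angles in rad, forces in N, time in s.
With the tool pointing down it reaches from about 0.3 to 0.775 m from the base axis. Payload 14.6 kg.
Tool frame: the origin (TCP) lies midway between the tips of the shut fingers; the grasp point (between the pads) lies 19 mm behind it; z points along the fingers, y is the line along which they close (so a half turn about z gives the same grasp; the last joint's range is limited). The gripper opens to 85 mm and grips with 20 to 120 N. Pads are 22 mm wide; open, the fingers measure 114 mm over their backs; the gripper's body (76 mm by 85 mm) begins 54 mm behind the grasp point. The pads swing forward as they close: fully open they stand 13 mm farther back than shut.
Start: joints at [-1.298, 0.3, 1.521, -0, 1.321, -0.067], TCP at [0.183, -0.519, 0.231] pointing down, gripper open.
Joint ranges: [-3.03, 3.03], [-0.79, 2.21], [0.23, 2.52], [-1.04, 4.18], [0, 3.07], [-2.55, 2.55]. Speed limits (rad/s): [2.22, 2.22, 2.57, 3.14, 3.14, 3.14].

INTERFACE

Orientations are given as a 3x3 rotation matrix whose columns are the frame's x, y, z axes.
In Python, from plant import r, imaging, nets gives the robot as it stands.
- The arm moves only by the shell command python3 -m handwheel 'ROWS' [FORCE]. ROWS is a JSON object of lists of equal length, an entry for each row: "xyz": the shift along the tool's x, y, z in cm, a list of three; "spin": the turn about the tool's z in rad; "fingers": the finger opening in cm, from 0 to 8.54. A call has 1 to 12 rows; each row is the pose to reach, as a shift and turn from the pose commanded when the call began, along the tool's axes at that moment; what a row does not reach only later rows make up. A row lasts 1/10 s, in which the tool goes at most 50 mm and 8.59 degrees, less where a joint would pass 70% of its speed; a pose out of reach is approached as far as the arm can. A call with a gripper value outside its range is refused whole. The fingers move at their own pace and stop on an object; FORCE is the grip in N (left out, the last holds). Time passes only in rows, so rows that repeat a pose let the fingers close. It gives the time, the measured TCP pose, the force, the opening and the grip force at its end, in the units of the state.
- r.observe(): the state, without advancing time (a new reading comes with each control period).
- imaging.camera(name): name is "scene" or "top"; returns a dict with "color" (400x640x3 uint8, blue, green, red), "vfov" (degrees; the focal length in pixels is half the picture's height over the tangent of half this angle, whatever the lens; pixels are square), "cx", "cy" (the principal point, pixels), "k1" (the pictures are not rectified: a ray, as slopes to the right and down, at radius r is drawn at 1 + k1 r^2 times it, then the intrinsics apply), "origin" and "attitude" of the camera in the world. Camera axes: x right, y up, looking along -z (the intrinsics and any distortion apply to the point x, -y, -z); pixel columns grow to the right and rows downward; lengths in m; the calibration is good to about 2 mm. A picture is of the moment at which its call begins. There is no depth.
- r.finish_job(): hands the job in; it is judged then, once.
Trained networks look in the newest picture that a camera, given by its name, has taken for a name from the list of things; names that differ only in an ending like _2 or _b are one class to them, and where a whole thing is asked for, a point or a joint stands for the part that bears it (a point fixed in the world has none). Each returns a list of dicts, best first, with "confidence" (0 to 1); they miss things now and then, are a little off and sometimes report something else, mostly with a low value. They report only what shows in the picture. A call takes as long as a camera call.
- nets.outline_of(camera, query): "pixels" (400x640 bool, what is visible of it) and "extent" ([left, top, right, bottom] in pixels, round what is visible of it).
The state is a dict: "t": time; "joint_positions": joint angles; "joint_vel": joint speeds; "joint_torque": joint torques, N m; "eef_pos": TCP position; "orientation": TCP orientation; "ft_force": force on the tool from outside, world axes, zero at the start; "ft_torque": the same for the moment, N m; "grip_width": finger opening in m; "finger_force": force on a finger pad.
Only numpy, scipy, OpenCV 4.12 (cv2) and the standard library are available. Lean on these libraries where they do the work, as an engineer would, in place of code of your own. Each camera call takes 0.05 s, during which the arm holds its last target. There are 200 camera calls.

TASK

The four glaze pots stand in the wooden storage rack in the order in which the coats go on, the first coat at the rack's red-painted end. Move them into the steel carrying caddy in the same order, first coat in the hole next to the handle with the red grip and the rest following hole by hole. Keep the pots upright and leave each standing fully down in its own hole.

Things in the scene. Friction and masses are not known exactly. Their poses are not given: they have to be found in the camera images.
- pot_amber: Loose closed pot of amber-yellow glaze, white lid with a sticker of the same colour; 53 mm tall, 0.07 kg; body 46 mm across, lid 48 mm across from 39 mm up. Origin: centre of its underside, z up. It starts in a pocket of the storage rack, underside 8 mm above the table; rack top at 22 mm; pockets 57 mm wide, 62 mm apart in a row: 14 mm between lids, so grasp across the row (chips' own x).
- pot_teal: Loose closed pot of dark teal-green glaze, black lid with a sticker of the same colour; 53 mm tall, 0.07 kg; body 46 mm across, lid 48 mm across from 39 mm up. Origin: centre of its underside, z up. It starts in a pocket of the storage rack, underside 8 mm above the table; rack top at 22 mm; pockets 57 mm wide, 62 mm apart in a row: 14 mm between lids, so grasp across the row (chips' own x).
- pot_cherry: Loose closed pot of cherry-red glaze, white lid with a sticker of the same colour; 53 mm tall, 0.07 kg; body 46 mm across, lid 48 mm across from 39 mm up. Origin: centre of its underside, z up. It starts in a pocket of the storage rack, underside 8 mm above the table; rack top at 22 mm; pockets 57 mm wide, 62 mm apart in a row: 14 mm between lids, so grasp across the row (chips' own x).
- pot_slate: Loose closed pot of grey-blue glaze, black lid with a sticker of the same colour; 53 mm tall, 0.07 kg; body 46 mm across, lid 48 mm across from 39 mm up. Origin: centre of its underside, z up. It starts in a pocket of the storage rack, underside 8 mm above the table; rack top at 22 mm; pockets 57 mm wide, 62 mm apart in a row: 14 mm between lids, so grasp across the row (chips' own x).
- chip_amber: Fixed fired chip of amber glaze, 26 x 40 x 5 mm, on the front ledge of the storage rack; it marks the place of the amber pot, whose pocket lies behind it, 57 mm along own +x. Origin: centre of its underside, 14 mm above the table. Own y runs along the row, as the rack's does.
- chip_teal: Fixed fired chip of teal glaze, 26 x 40 x 5 mm, on the front ledge of the storage rack; it marks the place of the teal pot, whose pocket lies behind it, 57 mm along own +x. Origin: centre of its underside, 14 mm above the table. Own y runs along the row, as the rack's does.
- chip_cherry: Fixed fired chip of cherry glaze, 26 x 40 x 5 mm, on the front ledge of the storage rack; it marks the place of the cherry pot, whose pocket lies behind it, 57 mm along own +x. Origin: centre of its underside, 14 mm above the table. Own y runs along the row, as the rack's does.
- chip_slate: Fixed fired chip of slate glaze, 26 x 40 x 5 mm, on the front ledge of the storage rack; it marks the place of the slate pot, whose pocket lies behind it, 57 mm along own +x. Origin: centre of its underside, 14 mm above the table. Own y runs along the row, as the rack's does.
- storage_rack: Fixed wooden rack, 290 mm long (own y), 78 mm wide, 22 mm high, with a 14 mm high ledge for the chips along one side (its -x). Origin: centre of the block's underside. Four round pockets, 57 mm wide, 14 mm deep, at own x = 0, y = +93, +31, -31 and -93 mm. The end at own +y is painted red: the pot at y = +93 mm is the first.
- handle_red: Loop handle with red grip on one end of the fixed steel caddy (290 x 80 x 22 mm; black handle on the other end; handle tops 58 mm above the table). Origin: between its feet, 22 mm up. Four holes, 57 mm wide, pot underside 8 mm above the table, in a row 43, 105, 167, 229 mm from here: along own +y if this is the caddy's right-hand end (y < 0.24), along own -y if the left-hand end.

How it is judged:
By the outcome, as a careful person would: the job done as asked, in the order asked, and still so for the second after the job is handed in, with the robot touching nothing.
It also fails if it takes over 93 s, if anything falls off the work surface, if the arm or the gripper's body presses on something with over 40 N, if the wrist force passes 120 N, or if a joint passes its speed limit or range.

## Working session

There is one attempt and no reset: what is moved stays moved. The work goes in short steps, Python scripts to look and compute and a shell command to move; the robot and the scene stay as the last step left them, time stands still between calls to the robot, and variables do not carry over. Pictures are saved under pics/ and viewed, at most 14 in all, crops included, and the job is handed in when it is done.

```bash
mkdir -p pics; ls; cat > h.py <<'E'
import numpy as np, cv2
from plant import r, imaging, nets
def K(c):
    f=200/np.tan(np.radians(c["vfov"])/2)
    return np.array([[f,0,c["cx"]],[0,f,c["cy"]],[0,0,1]]), np.array([c["k1"],0,0,0,0.])
def ray(c,uv):
    k,d=K(c); p=cv2.undistortPoints(np.array(uv,float).reshape(-1,1,2),k,d).reshape(-1,2)
    v=np.c_[p[:,0],-p[:,1],-np.ones(len(p))]
    return v@np.array(c["attitude"]).T
def onz(c,uv,z):
    o=np.array(c["origin"]); v=ray(c,uv); return o+v*((z-o[2])/v[:,2])[:,None]
def proj(c,P):
    k,d=K(c); A=np.array(c["attitude"]); q=(np.array(P,float).reshape(-1,3)-c["origin"])@A
    q=q*[1,-1,-1]; return cv2.projectPoints(q,np.zeros(3),np.zeros(3),k,d)[0].reshape(-1,2)
E
python3 - <<'E'
from h import *
for n in("top","scene"):
    c=imaging.camera(n); cv2.imwrite(f"pics/{n}0.png",c["color"]); print(n,c["origin"],np.round(c["attitude"],3).tolist(),c["vfov"],c["k1"])
    for q in["pot_amber","pot_teal","pot_cherry","pot_slate","chip_amber","chip_teal","chip_cherry","chip_slate","storage_rack","handle_red"]:
        for m in nets.outline_of(n,q)[:2]:
            p=m["pixels"]; ys,xs=np.nonzero(p)
            z=.061 if"pot"in q else .019 if "chip" in q else .022
            print(n,q,round(m["confidence"],2),m["extent"],len(xs),onz(c,[[xs.mean(),ys.mean()]],z).round(3)[0])
E
```

```text
pics
top [0.31007595 0.23165608 0.88185983] [[-0.026, 0.982, -0.186], [-1.0, -0.026, -0.0], [-0.005, 0.186, 0.983]] 47.90533293407397 0.006738353909295768
top pot_amber 0.68 [285.7, 203.6, 311.5, 234.0] 597 [0.438 0.29  0.061]
top pot_amber 0.64 [397.8, 130.5, 408.8, 159.1] 178 [0.58  0.082 0.061]
top pot_teal 0.97 [381.3, 210.3, 409.0, 241.2] 608 [0.42  0.111 0.061]
top pot_cherry 0.96 [347.8, 208.0, 378.2, 237.7] 562 [0.428 0.17  0.061]
top pot_slate 0.77 [316.9, 205.5, 339.2, 236.7] 572 [0.431 0.229 0.061]
top chip_amber 0.83 [285.5, 243.6, 306.9, 255.3] 282 [0.384 0.299 0.019]
top chip_teal 0.65 [381.5, 248.7, 400.1, 266.2] 240 [0.364 0.117 0.019]
top chip_cherry 0.58 [350.6, 247.4, 370.9, 260.7] 266 [0.371 0.175 0.019]
top chip_slate 0.69 [314.7, 245.9, 335.3, 257.5] 276 [0.376 0.238 0.019]
top storage_rack 0.88 [265.5, 201.2, 421.2, 268.6] 4721 [0.415 0.215 0.022]
top handle_red 0.5 [398.4, 132.7, 408.6, 160.8] 117 [0.592 0.075 0.022]
scene [0.00500653 0.53687621 0.70414851] [[-0.505, 0.648, -0.57], [-0.863, -0.372, 0.342], [0.009, 0.665, 0.747]] 46.33390571542203 -0.0023983596038965375
scene pot_amber 0.74 [297.2, 224.2, 325.9, 264.7] 897 [0.424 0.301 0.061]
scene pot_teal 0.98 [387.8, 193.9, 415.7, 229.9] 756 [0.409 0.121 0.061]
scene pot_teal 0.72 [274.8, 200.0, 435.9, 296.8] 4492 [0.375 0.253 0.061]
scene pot_slate 0.98 [328.8, 211.2, 356.4, 248.6] 804 [0.419 0.241 0.061]
scene chip_amber 0.73 [311.1, 264.3, 334.6, 286.1] 320 [0.382 0.3   0.019]
scene chip_teal 0.59 [401.0, 230.9, 429.4, 247.0] 237 [0.364 0.117 0.019]
scene chip_cherry 0.57 [369.9, 239.4, 399.8, 259.7] 283 [0.37  0.177 0.019]
scene chip_slate 0.53 [339.6, 251.8, 365.9, 271.6] 300 [0.377 0.239 0.019]
scene storage_rack 0.64 [275.2, 199.7, 435.6, 296.7] 4658 [0.397 0.236 0.022]
scene handle_red 0.45 [357.4, 140.1, 373.1, 169.3] 170 [0.603 0.063 0.022]
```

```bash
python3 - <<'E'
import cv2
a=cv2.imread("pics/top0.png")[90:290,230:450]; cv2.imwrite("pics/top0c.png",cv2.resize(a,None,fx=3,fy=3,interpolation=2)[:600,:660])
E
```

```text
(no output)
```

View pics/top0c.png

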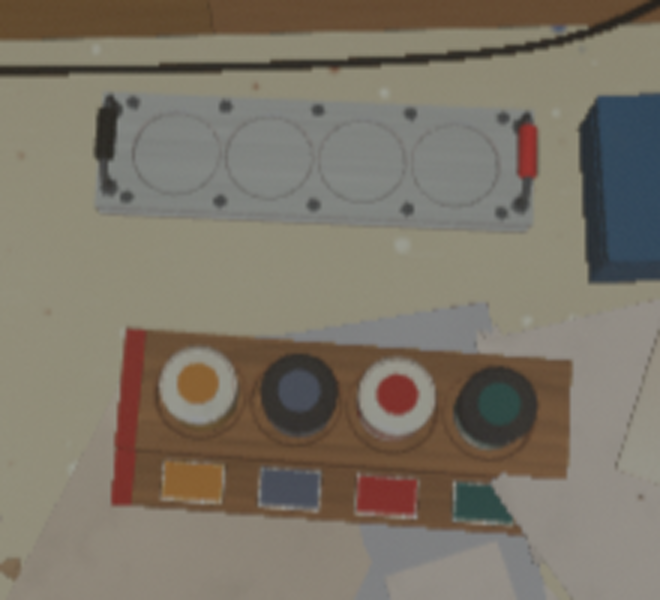

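View pics/scene0.png

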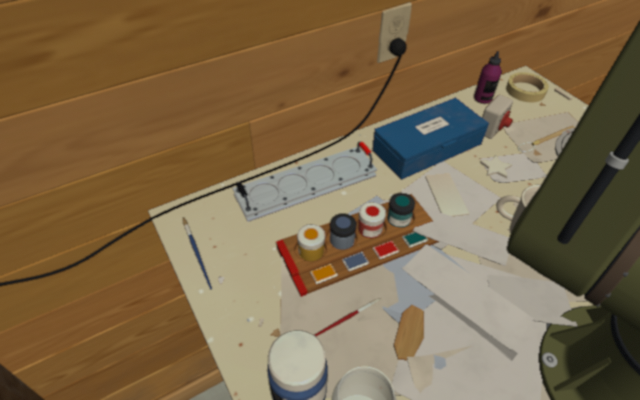

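The overhead crop shows the rack with its red end on the left (+y). From there the pots run amber, slate, cherry, teal, at crop x≈198, 298, 397 and 497, and the chips agree. The caddy is behind it with the red handle on the right at crop (527,150), so amber goes in the rightmost hole and the rest follow to the left. The scene view confirms this, with a blue box beside the red handle and the wall behind.

```bash
cat > m.py <<'E'
from h import *
from scipy.optimize import minimize
th=np.linspace(0,2*np.pi,60,endpoint=False)
def circ(x,y,z,rad): return np.c_[x+rad*np.cos(th),y+rad*np.sin(th),np.full(60,z)]
def hullmask(c,x,y,S=4,dz=0):
    P=np.r_[circ(x,y,.061+dz,.024),circ(x,y,.047+dz,.024),circ(x,y,.024+dz,.023)]
    h=cv2.convexHull(((proj(c,P)+.5)*S).astype(np.float32)); m=np.zeros((400*S,640*S),np.uint8)
    cv2.fillConvexPoly(m,np.round(h).astype(int),1); return cv2.resize(m.astype(np.float32),(640,400),interpolation=cv2.INTER_AREA)
def fitpot(obs,x0,dz=0):
    def cost(p): return sum(1-np.minimum(h,m).sum()/np.maximum(h,m).sum() for c,m in obs for h in[hullmask(c,*p,dz=dz)])
    s=minimize(cost,x0,method="Nelder-Mead",options=dict(initial_simplex=np.array(x0)+np.array([[0,0],[.01,0],[0,.01]]),xatol=2e-4,fatol=1e-3)); return s.x,s.fun/len(obs)
E
python3 - <<'E'
from m import *
C={n:imaging.camera(n) for n in("top","scene")}
def masks(q,guess):
    o=[]
    for n,c in C.items():
        for m in nets.outline_of(n,q):
            g=proj(c,[*guess,.05])[0].astype(int)
            if m["pixels"][g[1],g[0]] and m["pixels"].sum()<1500: o.append((n,m["pixels"].astype(np.float32))); break
    return o
G=dict(amber=(.43,.295),slate=(.425,.235),cherry=(.42,.173),teal=(.412,.113))
for k,g in G.items():
    ob=masks("pot_"+k,g); res=[]
    for sel in ob: p,f=fitpot([(C[sel[0]],sel[1])],g); res.append((sel[0],p.round(4).tolist(),round(f,2)))
    print(k,res)
ch=[]
for k in G:
    a=[]
    for n in C:
        for m in nets.outline_of(n,"chip_"+k)[:1]:
            ys,xs=np.nonzero(m["pixels"]); a.append(onz(C[n],[[xs.mean(),ys.mean()]],.019)[0,:2])
    ch.append(a)
for n in(0,1):
    A=np.array([a[n] for a in ch]); i=np.array([1.5,.5,-.5,-1.5])*.062
    s=[np.polyfit(i[:3],A[:3,j],1) for j in(0,1)]; d=np.array([s[0][0],s[1][0]]); y=np.arctan2(-d[0],d[1]); 
    print("rack yaw",y,"scale",np.hypot(*d)); 
    for j in range(4): print((A[j]+.057*np.array([np.cos(y),np.sin(y)])).round(4),end=" ")
    print()
G8={n:cv2.GaussianBlur(cv2.cvtColor(c["color"],cv2.COLOR_BGR2GRAY),(0,0),.6).astype(np.float32) for n,c in C.items()}
G8={n:g-cv2.GaussianBlur(g,(0,0),4) for n,g in G8.items()}
def holes(p): 
    d=np.array([-np.sin(p[2]),np.cos(p[2])]); return [np.array(p[:2])+d*k for k in(-.093,-.031,.031,.093)]
def cost(p,names):
    s=0
    for n in names:
        uv=proj(C[n],np.vstack([circ(*h,.022,.0285) for h in holes(p)])).astype(np.float32)
        s+=cv2.remap(G8[n],uv[:,:1].copy(),uv[:,1:].copy(),cv2.INTER_LINEAR).mean()
    return s
for names in(["top"],["scene"],["top","scene"]):
    best=min(((cost((x,y,a),names),(x,y,a)) for x in np.arange(.57,.63,.003) for y in np.arange(.18,.25,.003) for a in np.arange(-.15,.16,.02)),key=lambda t:t[0])
    s=minimize(cost,best[1],args=(names,),method="Nelder-Mead",options=dict(initial_simplex=np.array(best[1])+np.array([[0]*3,[.002,0,0],[0,.002,0],[0,0,.02]]))); print(names,s.x.round(4),s.fun,[h.round(4).tolist() for h in holes(s.x)])
    p=s.x
im=C["top"]["color"].copy()
print("wall",onz(C["top"],[[240,103],[330,103],[425,130],[425,122]],0).round(3).tolist())
st=r.observe(); print(st["eef_pos"],np.round(st["orientation"],3).tolist(),st["grip_width"],st["t"],st["ft_force"])
E
```

```text
amber [('top', [0.4391, 0.2921], np.float64(0.06))]
slate [('top', [0.4332, 0.2297], np.float64(0.05)), ('scene', [0.4293, 0.2324], np.float64(0.09))]
cherry [('top', [0.4296, 0.1699], np.float64(0.08)), ('scene', [0.4264, 0.1725], np.float64(0.12))]
teal [('top', [0.4217, 0.1079], np.float64(0.12)), ('scene', [0.42, 0.1102], np.float64(0.12))]
rack yaw -0.10541566739979183 scale 0.9930333873591566
[0.4406 0.2922] [0.4339 0.2328] [0.4276 0.1698] [0.4213 0.1124] 
rack yaw -0.10338279874617849 scale 1.0011539927982505
[0.44   0.2942] [0.439  0.2942] [0.4272 0.1707] [0.4201 0.1113] 
['top'] [ 0.6037  0.2381 -0.0632] -3.6861541271209717 [[0.5979, 0.1453], [0.6018, 0.2072], [0.6057, 0.269], [0.6096, 0.3309]]
['scene'] [0.6293 0.2191 0.0264] -8.927290916442871 [[0.6317, 0.1261], [0.6301, 0.1881], [0.6284, 0.2501], [0.6268, 0.3121]]
['top', 'scene'] [0.6345 0.2153 0.0155] -8.650455474853516 [[0.6359, 0.1223], [0.635, 0.1843], [0.634, 0.2463], [0.633, 0.3083]]
wall [[0.694, 0.409, 0.0], [0.689, 0.221, 0.0], [0.625, 0.028, 0.0], [0.642, 0.027, 0.0]]
[ 0.18330461 -0.5185553   0.23128607] [[0.943, 0.333, 0.0], [0.333, -0.943, -0.0], [0.0, 0.0, -1.0]] 0.08544984241848545 2.0 [0.88543931 0.44619657 0.05384102]
```

```bash
python3 - <<'E'
from m import *
c=imaging.camera("top"); s=imaging.camera("scene")
pp=onz(c,[[382,145],[350.7,144],[319.7,142.7],[289,141]],.022); print(pp.round(4).tolist())
m,yw=pp.mean(0),np.arctan2(-(pp[3]-pp[0])[0],(pp[3]-pp[0])[1]); p0=(m[0],m[1],yw); print(p0)
def holes(p): 
    d=np.array([-np.sin(p[2]),np.cos(p[2])]); return [np.array(p[:2])+d*k for k in(-.093,-.031,.031,.093)]
def fit(C,p0):
    g=cv2.cvtColor(C["color"],cv2.COLOR_BGR2GRAY).astype(np.float32); G=g-cv2.GaussianBlur(g,(0,0),3); G=cv2.GaussianBlur(G,(0,0),.7)
    def cost(p):
        v=0
        for h in holes(p):
            uv=proj(C,circ(*h,.022,.0285)).astype(np.float32); q=cv2.remap(G,uv[:,:1].copy(),uv[:,1:].copy(),1); v+=np.clip(q,-10,5).mean()
        return v
    best=min(((cost((p0[0]+x,p0[1]+y,p0[2]+a)),(p0[0]+x,p0[1]+y,p0[2]+a)) for x in np.arange(-.008,.0081,.001) for y in np.arange(-.008,.0081,.001) for a in np.arange(-.03,.031,.01)),key=lambda t:t[0])
    o=minimize(cost,best[1],method="Nelder-Mead",options=dict(initial_simplex=np.array(best[1])+np.array([[0]*3,[.001,0,0],[0,.001,0],[0,0,.01]])));return o.x,o.fun,cost(p0)
a=fit(c,p0);b=fit(s,p0)
for n,C,f in(("top",c,a),("scene",s,b)):
    print(n,f[0].round(4),f[1:],[h.round(4).tolist() for h in holes(f[0])])
    uv=proj(C,np.vstack([circ(*h,.022,.0285) for h in holes(f[0])])); lo=uv.min(0).astype(int)-15; hi=uv.max(0).astype(int)+15
    im=cv2.resize(C["color"][lo[1]:hi[1],lo[0]:hi[0]],None,fx=4,fy=4,interpolation=2)
    for q in (uv-lo+.5)*4: cv2.circle(im,tuple(q.astype(int)),1,(0,255,0),-1)
    cv2.imwrite(f"pics/c_{n}.png",im); 
A,B=[cv2.imread(f"pics/c_{n}.png") for n in("top","scene")]
w=max(A.shape[1],B.shape[1]); pad=lambda i:cv2.copyMakeBorder(i,0,0,0,w-i.shape[1],0)
o=np.vstack([pad(A),pad(B)]); k=min(1,600/o.shape[0],800/o.shape[1]); cv2.imwrite("pics/caddy.png",cv2.resize(o,None,fx=k,fy=k))
E
```

```text
[[0.5878, 0.1206, 0.022], [0.5916, 0.1828, 0.022], [0.596, 0.2445, 0.022], [0.6012, 0.3056, 0.022]]
(np.float64(0.5941384357370171), np.float64(0.21335589892295503), np.float64(-0.07228037507980782))
top [ 0.5954  0.2145 -0.0716] (np.float64(-17.36532211303711), np.float32(-13.1230755)) [[0.5888, 0.1218], [0.5932, 0.1836], [0.5976, 0.2455], [0.6021, 0.3073]]
scene [ 0.5944  0.2149 -0.0643] (np.float64(-13.151995658874512), np.float32(-11.65155)) [[0.5884, 0.1221], [0.5924, 0.184], [0.5964, 0.2458], [0.6004, 0.3077]]
```

View pics/caddy.png

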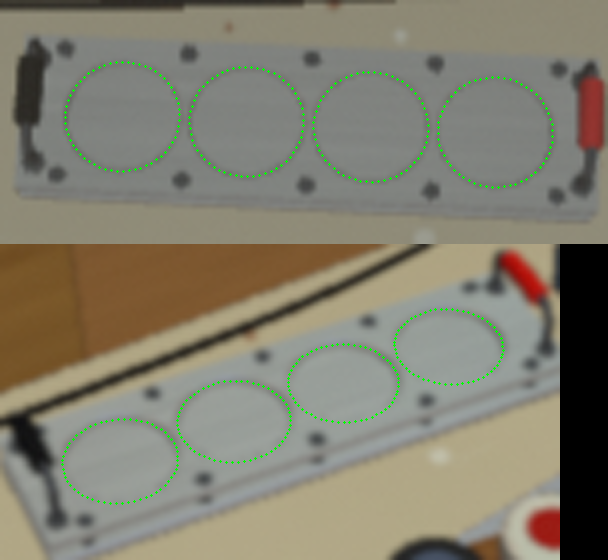

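The fitted rims lie on the engraved circles in both views. The holes, counted from the red grip, are at (.589,.122), (.593,.184), (.597,.246) and (.601,.308). First move: swing over towards the rack while turning the wrist.

```bash
cat > go.py <<'E'
import sys
from h import *
P=dict(a=(.4383,.2932,-.105),s=(.4322,.2317,-.105),c=(.4278,.1708,-.105),t=(.4208,.1104,-.105),
 h1=(.5886,.1220,-.069),h2=(.5928,.1838,-.069),h3=(.5970,.2457,-.069),h4=(.6013,.3075,-.069))
def to(k,z,dx=0,dy=0):
    s=r.observe(); R=np.array(s["orientation"]); x,y,yaw=P[k]
    d=R.T@(np.array([x+dx,y+dy,z])-s["eef_pos"])*100
    ph=np.arctan2(R[1,1],R[0,1]); sp=-((yaw-ph+np.pi)%(2*np.pi)-np.pi)
    print(k,"xyz",d.round(2),"spin",round(sp,3),"t",s["t"])
if __name__=="__main__": to(sys.argv[1],float(sys.argv[2]),*map(float,sys.argv[3:]))
E
python3 -m handwheel '{"xyz":[[3.4,-3.2,0],[6.8,-6.4,0],[10.2,-9.6,0],[13.6,-12.8,0],[17,-16,0],[20.4,-19.2,0],[23.8,-22.4,0],[27.2,-25.6,0],[30.6,-28.8,0],[34.4,-32.3,0],[34.4,-32.3,0],[34.4,-32.3,0]],"spin":[-0.14,-0.28,-0.42,-0.56,-0.7,-0.84,-0.98,-1.126,-1.126,-1.126,-1.126,-1.126],"fingers":[8.5,8.5,8.5,8.5,8.5,8.5,8.5,8.5,8.5,8.5,8.5,8.5]}' 30; python3 go.py a 0.13
```

```text
t: 3.3
eef_pos: [0.4002, -0.0986, 0.2313]
orientation: [[0.102, 0.995, -0.0], [0.995, -0.102, -0.0], [-0.0, -0.0, -1.0]]
ft_force: [0.9, -0.4, 0.1]
grip_width: 0.0849
finger_force: 0.0
a xyz [39.36 -0.2  10.12] spin 0.003 t 3.3
```

```bash
python3 -m handwheel '{"xyz":[[4,0,0],[8.5,0,0],[13,0,0.5],[17.5,-0.1,1.5],[22,-0.1,3],[26.5,-0.1,5],[31,-0.2,7],[35,-0.2,8.5],[38,-0.2,9.6],[39.4,-0.2,10.1],[39.4,-0.2,10.1],[39.4,-0.2,10.1]],"spin":[0,0,0,0,0,0,0,0,0,0,0,0],"fingers":[8.5,8.5,8.5,8.5,8.5,8.5,8.5,8.5,8.5,8.5,8.5,8.5]}' ; python3 go.py a 0.029
```

```text
t: 4.5
eef_pos: [0.4398, 0.2912, 0.1306]
orientation: [[0.106, 0.994, 0.0], [0.994, -0.106, -0.0], [-0.0, 0.0, -1.0]]
ft_force: [-0.0, 1.1, -0.6]
grip_width: 0.0846
finger_force: 0.0
a xyz [ 0.18 -0.17 10.16] spin -0.001 t 4.5
```

```bash
python3 - <<'E'
from h import *
o=[]
for n in("top","scene"):
    c=imaging.camera(n); u=proj(c,[.438,.293,.08])[0].astype(int); x,y=max(0,u[0]-70),max(0,u[1]-70)
    o.append(cv2.resize(c["color"][y:y+140,x:x+140],(400,400),interpolation=2))
cv2.imwrite("pics/app.png",np.hstack(o))
E
```

```text
(no output)
```

View pics/app.png

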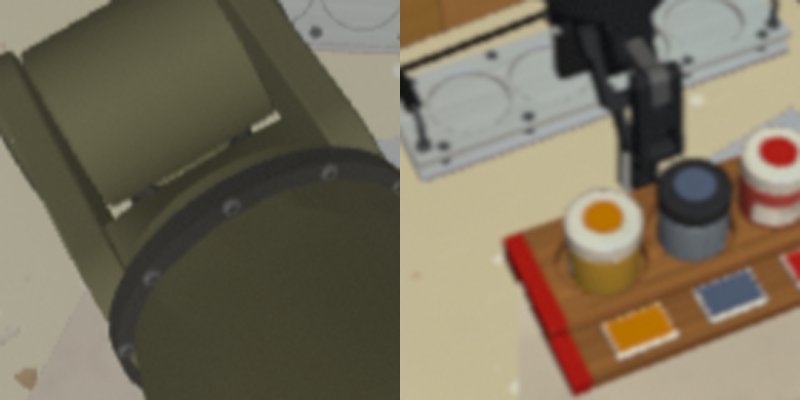

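The picture shows the gripper above the rack, level with the amber and slate pots and foreshortened as expected. I'll descend and grip.

```bash
python3 -m handwheel '{"xyz":[[0,0,2],[0,0,4],[0,0,6],[0,0,7.5],[0,0,9],[0,0,10.1],[0,0,10.1],[0,0,10.1]],"spin":[0,0,0,0,0,0,0,0],"fingers":[8.5,8.5,8.5,8.5,8.5,8.5,8.5,8.5]}' ; python3 go.py a 0.029
```

```text
t: 5.4
eef_pos: [0.4397, 0.2925, 0.0299]
orientation: [[0.105, 0.994, 0.001], [0.994, -0.105, 0.0], [0.0, 0.001, -1.0]]
ft_force: [0.1, 0.7, -0.4]
grip_width: 0.0851
finger_force: 0.0
a xyz [ 0.06 -0.14  0.09] spin -0.001 t 5.4
```

```bash
python3 -m handwheel '{"xyz":[[0,-0.1,0],[0,-0.1,0],[0,-0.1,0],[0,-0.1,0],[0,-0.1,0],[0,-0.1,0],[0,-0.1,0],[0,-0.1,0]],"spin":[0,0,0,0,0,0,0,0],"fingers":[6,4,4,4,4,4,4,4]}' 30; python3 -m handwheel '{"xyz":[[0,0,-1],[0,0,-2],[0,0,-4],[0,0,-6],[0,0,-8],[0,0,-10],[0,0,-10],[0,0,-10]],"spin":[0,0,0,0,0,0,0,0],"fingers":[4,4,4,4,4,4,4,4]}'; python3 go.py h1 0.13; python3 - <<'E'
from h import *
c=imaging.camera("scene"); u=proj(c,[.438,.293,.12])[0].astype(int); x,y=max(0,u[0]-70),max(0,u[1]-70)
cv2.imwrite("pics/grab.png",cv2.resize(c["color"][y:y+140,x:x+140],(500,500),interpolation=2))
E
```

```text
t: 6.2
eef_pos: [0.4386, 0.293, 0.0299]
orientation: [[0.105, 0.994, 0.001], [0.994, -0.105, 0.0], [0.001, 0.001, -1.0]]
ft_force: [-1.8, -0.7, 6.3]
grip_width: 0.0468
finger_force: 30.1
t: 7.0
eef_pos: [0.4382, 0.2928, 0.1294]
orientation: [[0.105, 0.994, 0.001], [0.994, -0.105, 0.0], [0.0, 0.001, -1.0]]
ft_force: [1.2, 0.6, -1.0]
grip_width: 0.0467
finger_force: 31.0
h1 xyz [-15.41  16.74  -0.05] spin -0.036 t 7.0
```

View pics/grab.png

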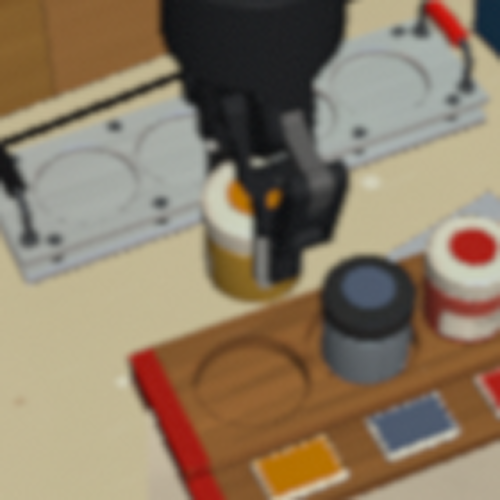

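The amber pot is lifted cleanly and upright, at crop (252,235), and the fingers look slightly off its centre along the row. I'll measure that offset before placing.

```bash
cat > off.py <<'E'
import sys
from m import *
from scipy.optimize import minimize_scalar
# offset along the row of the held pot from the tool, from the left edge of its outline in the scene view
q,zb=sys.argv[1],float(sys.argv[2])   # underside height at lift minus TCP height
s=r.observe(); e=np.array(s["eef_pos"]); R=np.array(s["orientation"]); c=imaging.camera("scene")
dz=e[2]+zb-.008
for m in nets.outline_of("scene",q)[:2]:
    p=m["pixels"]; u=proj(c,[*e[:2],e[2]+.02])[0]
    if abs(np.argwhere(p).mean(0)[::-1]-u).max()>30: continue
    def left(M): 
        ys=np.arange(400); return np.where((M>.5).any(1),(M>.5).argmax(1),-1)
    a=left(p)
    def hull(o): 
        x,y=(e+R[:,0]*o)[:2]; P=np.r_[circ(x,y,.061+dz,.024),circ(x,y,.047+dz,.024),circ(x,y,.047+dz,.023),circ(x,y,.008+dz,.023)]
        M=np.zeros((400*4,640*4),np.uint8); cv2.fillConvexPoly(M,np.round((cv2.convexHull(proj(c,P).astype(np.float32))+.5)*4).astype(int),1); return M
    res=[]
    for o in np.arange(-.008,.0085,.0005):
        M=hull(o); b=np.array([(M[4*i+2]>0).argmax()/4 if M[4*i+2].any() else -1 for i in range(400)])
        k=(a>0)&(b>0); yy=np.nonzero(k)[0]; k[yy[:5]]=0; k[yy[-10:]]=0
        d=(a-b)[k]; res.append((abs(np.median(d)),o,np.median(d),d.std()))
    print(q,round(m["confidence"],2),"offset along tool x (+y world):",[round(float(v),4) for v in min(res)], "rows",k.sum(), "mask top/bot",np.nonzero(a>0)[0][[0,-1]],"hull",np.nonzero(b>0)[0][[0,-1]])
E
python3 off.py pot_amber -0.022
```

```text
pot_amber 0.55 offset along tool x (+y world): [0.0, 0.0005, 0.0, 0.4472] rows 25 mask top/bot [188 227] hull [187 230]
```

```bash
python3 -m handwheel '{"xyz":[[-1,1,0],[-3,3.2,0],[-5.5,6,0],[-8,8.7,0],[-10.5,11.4,0],[-12.8,13.9,0],[-14.5,15.8,0],[-15.4,16.7,0],[-15.4,16.7,0],[-15.4,16.7,0],[-15.4,16.7,0],[-15.4,16.7,0]],"spin":[0,0,-0.01,-0.02,-0.03,-0.036,-0.036,-0.036,-0.036,-0.036,-0.036,-0.036],"fingers":[4,4,4,4,4,4,4,4,4,4,4,4]}'; python3 go.py h1 0.030; python3 off.py pot_amber -0.022
```

```text
t: 8.35
eef_pos: [0.5878, 0.123, 0.1295]
orientation: [[0.068, 0.998, 0.0], [0.998, -0.068, 0.0], [0.0, 0.0, -1.0]]
ft_force: [0.4, 0.0, -1.0]
grip_width: 0.0461
finger_force: 31.0
h1 xyz [-0.1   0.09  9.95] spin 0.001 t 8.35
pot_amber 0.96 offset along tool x (+y world): [0.0, -0.0005, 0.0, 0.2559] rows 20 mask top/bot [106 140] hull [106 142]
```

```bash
python3 -m handwheel '{"xyz":[[-0.1,0.1,2],[-0.1,0.1,4],[-0.1,0.1,5.5],[-0.1,0.1,6.5],[-0.1,0.1,7.5],[-0.1,0.1,8.4],[-0.1,0.1,9.2],[-0.1,0.1,9.7],[-0.1,0.1,9.9],[-0.1,0.1,9.9],[-0.1,0.1,9.9],[-0.1,0.1,9.9]],"spin":[0,0,0,0,0,0,0,0,0,0,0,0],"fingers":[4,4,4,4,4,4,4,4,4,4,4,4]}'
```

```text
t: 9.65
eef_pos: [0.5893, 0.1211, 0.0306]
orientation: [[0.069, 0.998, 0.0], [0.998, -0.069, 0.0], [0.0, 0.0, -1.0]]
ft_force: [-0.1, 0.0, -0.3]
grip_width: 0.0464
finger_force: 31.0
```

```bash
python3 -m handwheel '{"xyz":[[0,0,0],[0,0,0],[0,0,0],[0,0,0],[0,0,0],[0,0,-1.5],[0,0,-4],[0,0,-7],[0,0,-10],[0,0,-10],[0,0,-10]],"spin":[0,0,0,0,0,0,0,0,0,0,0],"fingers":[5.5,6.5,6.8,6.8,6.8,6.8,6.8,6.8,6.8,6.8,6.8]}'; python3 go.py s 0.13;  python3 - <<'E'
from h import *
c=imaging.camera("scene"); u=proj(c,[.588,.122,.05])[0].astype(int); x,y=max(0,u[0]-70),max(0,u[1]-70)
cv2.imwrite("pics/put1.png",cv2.resize(c["color"][y:y+140,x:x+140],(500,500),interpolation=2))
E
```

```text
t: 10.75
eef_pos: [0.5894, 0.1211, 0.1316]
orientation: [[0.069, 0.998, 0.002], [0.998, -0.069, 0.0], [0.0, 0.002, -1.0]]
ft_force: [0.2, -0.1, -0.7]
grip_width: 0.0678
finger_force: 0.0
s xyz [  9.95 -16.44   0.13] spin 0.036 t 10.75
```

View pics/put1.png

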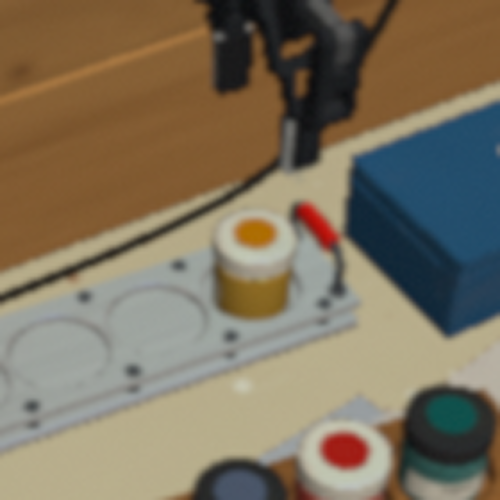

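The amber pot stands in the hole beside the red grip, at crop (253,265). Next is slate.

```bash
python3 -m handwheel '{"xyz":[[1.5,-2.5,0],[4,-6.5,0],[6.2,-10.5,0],[8.5,-14,0],[9.9,-16.4,0],[9.9,-16.4,0],[9.9,-16.4,0],[9.9,-16.4,2],[9.9,-16.4,3],[9.9,-16.4,3],[9.9,-16.4,3]],"spin":[0,0.02,0.036,0.036,0.036,0.036,0.036,0.036,0.036,0.036,0.036],"fingers":[8.5,8.5,8.5,8.5,8.5,8.5,8.5,8.5,8.5,8.5,8.5]}'; python3 go.py s 0.0295
```

```text
t: 11.9
eef_pos: [0.4328, 0.2308, 0.1003]
orientation: [[0.106, 0.994, -0.001], [0.994, -0.106, -0.0], [-0.0, -0.0, -1.0]]
ft_force: [0.6, -0.4, 0.3]
grip_width: 0.085
finger_force: 0.0
s xyz [ 0.08 -0.06  7.08] spin -0.001 t 11.9
```

```bash
python3 -m handwheel '{"xyz":[[0,0,2],[0,0,4],[0,0,6],[0,0,7],[0,0,7],[0,0,7],[0,0,7],[0,0,7],[0,0,7],[0,0,7],[0,0,7],[0,0,7]],"spin":[0,0,0,0,0,0,0,0,0,0,0,0],"fingers":[8.5,8.5,8.5,8.5,8.5,6,4,4,4,4,4,4]}' 30; python3 -m handwheel '{"xyz":[[0,0,-1],[0,0,-2],[0,0,-4],[0,0,-6],[0,0,-8],[0,0,-10],[0,0,-10],[0,0,-10],[0,0,-10]],"spin":[0,0,0,0,0,0,0,0,0],"fingers":[4,4,4,4,4,4,4,4,4]}'; python3 go.py h2 0.13; python3 off.py pot_slate -0.022
```

```text
t: 13.1
eef_pos: [0.4329, 0.2314, 0.0314]
orientation: [[0.105, 0.994, 0.002], [0.994, -0.105, 0.001], [0.001, 0.002, -1.0]]
ft_force: [-1.9, -0.5, 7.9]
grip_width: 0.0468
finger_force: 29.9
t: 14.0
eef_pos: [0.432, 0.231, 0.1296]
orientation: [[0.105, 0.994, -0.001], [0.994, -0.105, -0.0], [-0.001, -0.001, -1.0]]
ft_force: [0.2, 0.3, -1.2]
grip_width: 0.0463
finger_force: 30.9
h2 xyz [-3.   16.49 -0.05] spin -0.036 t 14.0
pot_slate 0.78 offset along tool x (+y world): [0.0, -0.0025, 0.0, 0.5051] rows 24 mask top/bot [177 215] hull [176 218]
```

```bash
python3 -m handwheel '{"xyz":[[-0.2,1,0],[-0.5,3,0],[-1,5.8,0],[-1.5,8.6,0],[-2,11.4,0],[-2.5,13.9,0],[-2.7,15.6,0],[-2.8,16.5,0],[-2.8,16.5,0],[-2.8,16.5,0],[-2.8,16.5,0],[-2.8,16.5,0]],"spin":[0,0,-0.01,-0.02,-0.03,-0.036,-0.036,-0.036,-0.036,-0.036,-0.036,-0.036],"fingers":[4,4,4,4,4,4,4,4,4,4,4,4]}'; python3 go.py h2 0.030; python3 off.py pot_slate -0.022
```

```text
t: 15.3
eef_pos: [0.5931, 0.1863, 0.1305]
orientation: [[0.068, 0.998, 0.0], [0.998, -0.068, 0.0], [0.0, 0.0, -1.0]]
ft_force: [0.0, -0.1, -0.3]
grip_width: 0.0465
finger_force: 30.9
h2 xyz [-0.25 -0.02 10.05] spin 0.001 t 15.3
pot_slate 0.93 offset along tool x (+y world): [0.125, -0.002, -0.125, 0.3102] rows 20 mask top/bot [115 149] hull [114 151]
```

```bash
python3 -m handwheel '{"xyz":[[0,0,2],[0,0,4],[0,0,5.5],[0,0,6.5],[0,0,7.5],[0,0,8.4],[0,0,9.2],[0,0,9.7],[0,0,9.95],[0,0,9.95],[0,0,9.95],[0,0,9.95]],"spin":[0,0,0,0,0,0,0,0,0,0,0,0],"fingers":[4,4,4,4,4,4,4,4,4,4,4,4]}' && python3 -m handwheel '{"xyz":[[0,0,0],[0,0,0],[0,0,0],[0,0,0],[0,0,0],[0,0,-1.5],[0,0,-4],[0,0,-7],[0,0,-10],[0,0,-10],[0,0,-10]],"spin":[0,0,0,0,0,0,0,0,0,0,0],"fingers":[5.5,6.5,6.8,6.8,6.8,6.8,6.8,6.8,6.8,6.8,6.8]}'; python3 go.py c 0.10;  python3 - <<'E'
from h import *
c=imaging.camera("scene"); u=proj(c,[.588,.15,.05])[0].astype(int); x,y=max(0,u[0]-70),max(0,u[1]-70)
cv2.imwrite("pics/put2.png",cv2.resize(c["color"][y:y+140,x:x+140],(500,500),interpolation=2))
E
```

```text
t: 16.6
eef_pos: [0.5938, 0.186, 0.0315]
orientation: [[0.069, 0.998, 0.001], [0.998, -0.069, 0.0], [0.0, 0.001, -1.0]]
ft_force: [-3.7, -0.7, 5.7]
grip_width: 0.0464
finger_force: 31.3
t: 17.7
eef_pos: [0.5937, 0.1861, 0.1321]
orientation: [[0.069, 0.998, 0.002], [0.998, -0.069, 0.0], [0.001, 0.002, -1.0]]
ft_force: [1.2, -0.2, -0.7]
grip_width: 0.0678
finger_force: 0.0
c xyz [ -2.67 -16.45   3.18] spin 0.036 t 17.7
```

View pics/put2.png

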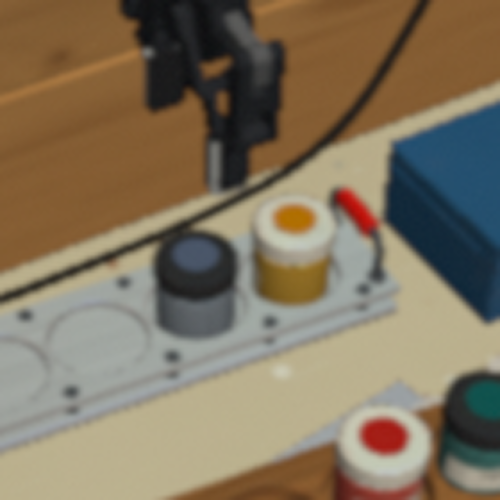

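Slate stands in the second hole, at crop (195,285), and amber is still in the first. Next is cherry.

```bash
python3 -m handwheel '{"xyz":[[-0.4,-2.5,0],[-1,-6.5,0],[-1.7,-10.5,0],[-2.3,-14,0],[-2.7,-16.4,0],[-2.7,-16.4,0],[-2.7,-16.4,0],[-2.7,-16.4,2],[-2.7,-16.4,3],[-2.7,-16.4,3],[-2.7,-16.4,3]],"spin":[0,0.02,0.036,0.036,0.036,0.036,0.036,0.036,0.036,0.036,0.036],"fingers":[8.5,8.5,8.5,8.5,8.5,8.5,8.5,8.5,8.5,8.5,8.5]}'; python3 go.py c 0.0295; python3 - <<'E'
from m import *
c=imaging.camera("scene")
for q,g in(("pot_amber",(.589,.122)),("pot_slate",(.593,.184))):
    for m in nets.outline_of("scene",q)[:1]: print(q,[fitpot([(c,m["pixels"].astype(np.float32))],g,dz=d) for d in(0,.004)])
E
```

```text
t: 18.85
eef_pos: [0.4284, 0.1703, 0.1008]
orientation: [[0.105, 0.994, -0.001], [0.994, -0.105, -0.0], [-0.0, -0.001, -1.0]]
ft_force: [-0.1, -0.1, -0.8]
grip_width: 0.0853
finger_force: 0.0
c xyz [ 0.04 -0.06  7.13] spin -0.0 t 18.85
pot_amber [(array([0.58562614, 0.12611099]), np.float64(0.13878613710403442)), (array([0.5828948 , 0.12820799]), np.float64(0.13910448551177979))]
pot_slate [(array([0.58967341, 0.1862037 ]), np.float64(0.08048498630523682)), (array([0.58621372, 0.18842969]), np.float64(0.07509279251098633))]
```

```bash
python3 -m handwheel '{"xyz":[[0,0,2],[0,0,4],[0,0,6],[0,0,7],[0,0,7],[0,0,7],[0,0,7],[0,0,7],[0,0,7],[0,0,7],[0,0,7],[0,0,7]],"spin":[0,0,0,0,0,0,0,0,0,0,0,0],"fingers":[8.5,8.5,8.5,8.5,8.5,6,4,4,4,4,4,4]}' 30; python3 -m handwheel '{"xyz":[[0,0,-1],[0,0,-2],[0,0,-4],[0,0,-6],[0,0,-8],[0,0,-10],[0,0,-10],[0,0,-10],[0,0,-10]],"spin":[0,0,0,0,0,0,0,0,0],"fingers":[4,4,4,4,4,4,4,4,4]}'; python3 go.py h3 0.13; python3 off.py pot_cherry -0.022
```

```text
t: 20.2
eef_pos: [0.4286, 0.1705, 0.0318]
orientation: [[0.105, 0.994, 0.002], [0.994, -0.105, 0.0], [0.001, 0.002, -1.0]]
ft_force: [-1.7, -0.4, 7.0]
grip_width: 0.0463
finger_force: 29.5
t: 21.1
eef_pos: [0.4276, 0.1702, 0.1301]
orientation: [[0.105, 0.994, -0.001], [0.994, -0.105, -0.0], [-0.0, -0.001, -1.0]]
ft_force: [-0.5, -0.5, -0.4]
grip_width: 0.0459
finger_force: 31.0
h3 xyz [ 9.280e+00  1.605e+01 -1.000e-02] spin -0.036 t 21.1
pot_cherry 0.82 offset along tool x (+y world): [0.0, -0.002, 0.0, 0.3864] rows 23 mask top/bot [166 203] hull [164 205]
```

```bash
python3 -m handwheel '{"xyz":[[0.6,1,0],[1.7,3,0],[3.3,5.7,0],[4.9,8.4,0],[6.5,11.1,0],[7.8,13.4,0],[8.8,15.1,0],[9.4,16,0],[9.4,16,0],[9.4,16,0],[9.4,16,0],[9.4,16,0]],"spin":[0,0,-0.01,-0.02,-0.03,-0.036,-0.036,-0.036,-0.036,-0.036,-0.036,-0.036],"fingers":[4,4,4,4,4,4,4,4,4,4,4,4]}'; python3 go.py h3 0.030; python3 off.py pot_cherry -0.022
```

```text
t: 22.4
eef_pos: [0.5967, 0.2469, 0.1309]
orientation: [[0.069, 0.998, -0.0], [0.998, -0.069, -0.0], [-0.0, -0.0, -1.0]]
ft_force: [0.1, 0.0, -1.0]
grip_width: 0.0463
finger_force: 31.0
h3 xyz [-0.12  0.04 10.09] spin -0.0 t 22.4
pot_cherry 0.78 offset along tool x (+y world): [0.0, -0.001, 0.0, 0.4236] rows 21 mask top/bot [125 160] hull [123 161]
```

```bash
python3 -m handwheel '{"xyz":[[0,0,2],[0,0,4],[0,0,5.5],[0,0,6.5],[0,0,7.5],[0,0,8.4],[0,0,9.2],[0,0,9.7],[0,0,9.9],[0,0,9.9],[0,0,9.9],[0,0,9.9]],"spin":[0,0,0,0,0,0,0,0,0,0,0,0],"fingers":[4,4,4,4,4,4,4,4,4,4,4,4]}' && python3 -m handwheel '{"xyz":[[0,0,0],[0,0,0],[0,0,0],[0,0,0],[0,0,0],[0,0,-1.5],[0,0,-4],[0,0,-7],[0,0,-10],[0,0,-10],[0,0,-10]],"spin":[0,0,0,0,0,0,0,0,0,0,0],"fingers":[5.5,6.5,6.8,6.8,6.8,6.8,6.8,6.8,6.8,6.8,6.8]}'; python3 go.py t 0.10;  python3 - <<'E'
from h import *
c=imaging.camera("scene"); u=proj(c,[.588,.18,.05])[0].astype(int); x,y=max(0,u[0]-70),max(0,u[1]-70)
cv2.imwrite("pics/put3.png",cv2.resize(c["color"][y:y+140,x:x+140],(500,500),interpolation=2))
E
```

```text
t: 23.7
eef_pos: [0.5972, 0.2471, 0.032]
orientation: [[0.069, 0.998, 0.0], [0.998, -0.069, 0.0], [0.0, 0.0, -1.0]]
ft_force: [0.0, 0.1, -1.0]
grip_width: 0.0465
finger_force: 31.1
t: 24.8
eef_pos: [0.5972, 0.2472, 0.1331]
orientation: [[0.069, 0.998, 0.002], [0.998, -0.069, 0.001], [0.001, 0.002, -1.0]]
ft_force: [-0.3, -0.5, -0.1]
grip_width: 0.0676
finger_force: 0.0
t xyz [-14.86 -16.67   3.27] spin 0.036 t 24.8
```

View pics/put3.png

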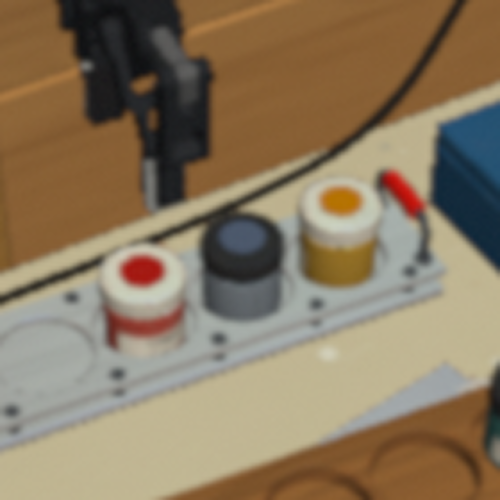

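Amber, slate and cherry stand upright in holes 1 to 3, at crop (340,230), (243,265) and (145,300). The last one is teal.

```bash
python3 -m handwheel '{"xyz":[[-2,-2.2,0],[-5,-5.6,0],[-8,-9,0],[-11,-12.4,0],[-13.5,-15.2,0],[-14.8,-16.6,0],[-14.8,-16.6,0],[-14.8,-16.6,0],[-14.8,-16.6,2],[-14.8,-16.6,3.2],[-14.8,-16.6,3.2],[-14.8,-16.6,3.2]],"spin":[0,0.02,0.036,0.036,0.036,0.036,0.036,0.036,0.036,0.036,0.036,0.036],"fingers":[8.5,8.5,8.5,8.5,8.5,8.5,8.5,8.5,8.5,8.5,8.5,8.5]}'; python3 go.py t 0.0305
```

```text
t: 26.05
eef_pos: [0.4214, 0.1111, 0.0997]
orientation: [[0.105, 0.995, -0.001], [0.995, -0.105, -0.0], [-0.0, -0.001, -1.0]]
ft_force: [-0.2, -0.8, -0.2]
grip_width: 0.085
finger_force: 0.0
t xyz [-0.07 -0.05  6.92] spin 0.0 t 26.05
```

```bash
python3 -m handwheel '{"xyz":[[-0.1,0,2],[-0.1,0,4],[-0.1,0,6],[-0.1,0,6.9],[-0.1,0,6.9],[-0.1,0,6.9],[-0.1,0,6.9],[-0.1,0,6.9],[-0.1,0,6.9],[-0.1,0,6.9],[-0.1,0,6.9],[-0.1,0,6.9]],"spin":[0,0,0,0,0,0,0,0,0,0,0,0],"fingers":[8.5,8.5,8.5,8.5,8.5,6,4,4,4,4,4,4]}' 30; python3 -m handwheel '{"xyz":[[0,0,-1],[0,0,-2],[0,0,-4],[0,0,-6],[0,0,-8],[0,0,-10],[0,0,-10],[0,0,-10],[0,0,-10]],"spin":[0,0,0,0,0,0,0,0,0],"fingers":[4,4,4,4,4,4,4,4,4]}'; python3 go.py h4 0.13; python3 off.py pot_teal -0.022
```

```text
t: 27.25
eef_pos: [0.4217, 0.1101, 0.0319]
orientation: [[0.105, 0.994, 0.002], [0.994, -0.105, 0.0], [0.001, 0.002, -1.0]]
ft_force: [-2.8, 0.7, 10.2]
grip_width: 0.0464
finger_force: 29.1
t: 28.15
eef_pos: [0.4207, 0.1098, 0.1302]
orientation: [[0.105, 0.994, -0.001], [0.994, -0.105, -0.0], [-0.0, -0.001, -1.0]]
ft_force: [-0.1, 0.1, -0.2]
grip_width: 0.0463
finger_force: 31.0
h4 xyz [ 2.156e+01  1.589e+01 -1.000e-02] spin -0.036 t 28.15
pot_teal 0.94 offset along tool x (+y world): [0.0, -0.0025, 0.0, 0.3212] rows 23 mask top/bot [154 192] hull [155 195]
```

```bash
python3 -m handwheel '{"xyz":[[1.4,1,0],[4.1,3,0],[7.2,5.3,0],[10.4,7.6,0],[13.6,10,0],[16.8,12.3,0],[19.4,14.2,0],[21,15.4,0],[21.7,15.9,0],[21.7,15.9,0],[21.7,15.9,0],[21.7,15.9,0]],"spin":[0,0,-0.01,-0.02,-0.03,-0.036,-0.036,-0.036,-0.036,-0.036,-0.036,-0.036],"fingers":[4,4,4,4,4,4,4,4,4,4,4,4]}'; python3 go.py h4 0.030; python3 off.py pot_teal -0.022
```

```text
t: 29.45
eef_pos: [0.6016, 0.3083, 0.1309]
orientation: [[0.069, 0.998, -0.0], [0.998, -0.069, -0.0], [-0.0, -0.0, -1.0]]
ft_force: [0.2, 1.2, 0.3]
grip_width: 0.0462
finger_force: 31.0
h4 xyz [-0.08 -0.03 10.09] spin -0.001 t 29.45
pot_teal 0.89 offset along tool x (+y world): [0.0, -0.0035, 0.0, 0.3881] rows 20 mask top/bot [135 169] hull [132 171]
```

Shift 0.15 cm along tool x while lowering.

```bash
python3 -m handwheel '{"xyz":[[0.15,0,2],[0.15,0,4],[0.15,0,5.5],[0.15,0,6.5],[0.15,0,7.5],[0.15,0,8.4],[0.15,0,9.2],[0.15,0,9.7],[0.15,0,9.9],[0.15,0,9.9],[0.15,0,9.9],[0.15,0,9.9]],"spin":[0,0,0,0,0,0,0,0,0,0,0,0],"fingers":[4,4,4,4,4,4,4,4,4,4,4,4]}' && python3 -m handwheel '{"xyz":[[0,0,0],[0,0,0],[0,0,0],[0,0,0],[0,0,0],[0,0,-1.5],[0,0,-4],[0,0,-7],[0,0,-10],[0,0,-10],[0,0,-10]],"spin":[0,0,0,0,0,0,0,0,0,0,0],"fingers":[5.5,6.5,6.8,6.8,6.8,6.8,6.8,6.8,6.8,6.8,6.8]}'; python3 -m handwheel '{"xyz":[[-2,-2,0],[-5,-5,0],[-8,-8,-1],[-12,-12,-2],[-15,-15,-3],[-18,-18,-4],[-21,-20,-5],[-21,-20,-5]],"spin":[0,0,0,0,0,0,0,0],"fingers":[6.8,6.8,6.8,6.8,6.8,6.8,6.8,6.8]}'; python3 - <<'E'
from m import *
o=[]
for n in("scene","top"):
    c=imaging.camera(n); u=proj(c,[.595,.215,.04])[0].astype(int); x,y=max(0,u[0]-100),max(0,u[1]-60)
    o.append(cv2.resize(c["color"][y:y+100,x:x+200],(600,300),interpolation=2))
    for q,g in(("amber",(.589,.122)),("slate",(.593,.184)),("cherry",(.597,.246)),("teal",(.601,.308))):
        for m in nets.outline_of(n,"pot_"+q)[:1]: p,f=fitpot([(c,m["pixels"].astype(np.float32))],g); print(n,q,p.round(4),round(f,2))
cv2.imwrite("pics/final.png",np.vstack(o))
E
```

```text
t: 30.75
eef_pos: [0.6023, 0.3106, 0.0321]
orientation: [[0.069, 0.998, 0.001], [0.998, -0.069, 0.0], [0.0, 0.001, -1.0]]
ft_force: [-0.4, 0.7, 0.3]
grip_width: 0.0466
finger_force: 31.1
t: 31.85
eef_pos: [0.6023, 0.3106, 0.1332]
orientation: [[0.069, 0.998, 0.002], [0.998, -0.069, 0.001], [0.001, 0.002, -1.0]]
ft_force: [0.6, 0.8, -0.1]
grip_width: 0.0681
finger_force: 0.0
t: 32.65
eef_pos: [0.3862, 0.1129, 0.1824]
orientation: [[0.07, 0.998, 0.0], [0.998, -0.07, -0.0], [-0.0, 0.0, -1.0]]
ft_force: [0.9, -0.4, 0.2]
grip_width: 0.0679
finger_force: 0.0
scene amber [0.5871 0.1237] 0.12
scene slate [0.5898 0.1872] 0.09
scene cherry [0.5929 0.2481] 0.07
scene teal [0.5976 0.3103] 0.05
top amber [0.5887 0.121 ] 0.06
top slate [0.5913 0.1856] 0.07
top cherry [0.5953 0.2469] 0.06
```

View pics/final.png

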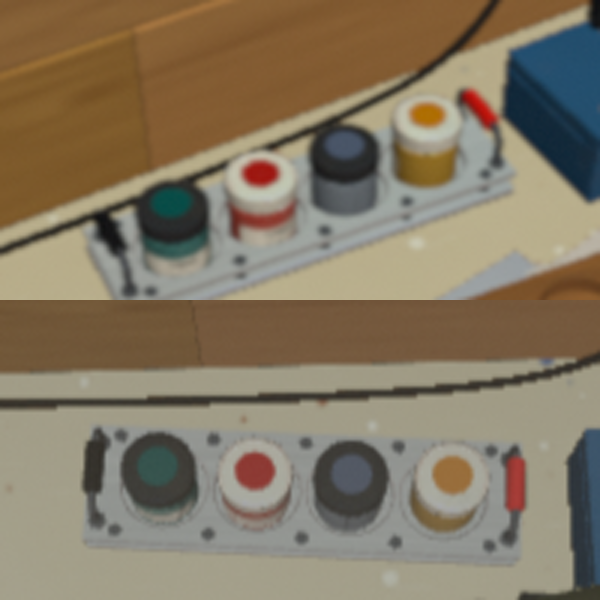

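Both views show all four pots upright inside their hole rims. From the red grip they run amber, slate, cherry, teal, and the measured centres are within 2–3 mm of the hole centres in both views where they could be fitted (teal in the scene view only). The arm is clear, so I'm handing in.

```bash
python3 -c "
from plant import r
print(r.finish_job())"
```

```text
the job is handed in; nothing more can be done
None
```

The job is handed in: all four pots stand upright in the caddy, running amber, slate, cherry, teal from the red grip, with the arm clear of everything at about 33 s; no verdict came back.

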